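# Slide the gauge plate under the check gate

### The job

Check the flat pale aluminium gauge plate in the low gate with the yellow bridge: slide it along the bench, blue-banded edge trailing, through the open end and under the bridge until its front edge rests squarely against the dark stop bar at the back. Push it only against its edges, with the fingertips or the outside of the fingers: do not pinch, lift or tip it. Leave the tin, the call unit and the label roll where they are, and finish clear of everything.

Things in the scene. Friction and masses are not known exactly. Their poses are not given: they have to be found in the camera images.
- gauge_plate: loose flat pale aluminium plate, 120 (x) x 96 (y) x 12 (z) mm, about 0.35 kg, on the bench ahead of the gate's open end, a little off its line and turned. Origin: centre of its underside, z up. +x points to its plain front edge (at +60 mm), -x to the edge with the blue band on top (at -60 mm, trailing); side edges at y = +-48 mm. Dry friction: it stops where the push stops.
- plate_nose (a point): middle of the plate's front edge, half-way up its thickness (60 mm ahead of the plate's origin along the plate's x); axes as the plate's
- gate: check gate fixed to the bench, place and yaw vary. Origin on the bench under the middle of the bridge; +x is the way the plate goes in, y across, z up. Two steel rails 15 mm high, inner faces at y = +-51 mm, run from x = -25 to +95 mm; in front they flare to a mouth about 120 mm wide at x = -45 mm. Fully home, the plate's origin is at x = +10 mm, y = 0 +-3 mm, its trailing edge at x = -50 mm.
- bridge (a point): middle of the underside of the yellow bridge bar, 15 mm above the bench (3 mm of headroom for the plate); axes as the gate's. The bar spans x = -20 to +20 mm and y = -73 to +73 mm, is 22 mm thick (top 37 mm above the bench) and carries a round dial, 38 mm across, up to 51 mm above the bench
- stop (a point): middle of the front face of the dark stop bar that closes the back of the gate, 70 mm behind the gate's origin, 9 mm above the bench (the bar is 18 mm high); axes as the gate's. The plate's front edge ends against this face
- grease_tin: bystander: green tin with a metal lid, 62 mm across, 42 mm tall, loose, beside the gate on its +y side; origin at the centre of its underside
- call_unit: bystander: grey hand call unit, 62 x 42 x 20 mm, loose, lying on the left of the bench; origin at the centre of its underside
- label_roll: bystander: white label roll standing on its end, 76 mm across, 46 mm tall, loose, on the right of the bench; origin at the centre of its underside
Things that resemble listed ones, but are neither listed nor needed, are in the scene too. Of the things shaped like the gauge_plate, the aluminium one is meant.

How it is judged:
By the outcome, as a careful person would: the job done as asked, in the order asked, and still so for the second after the job is handed in, with the robot touching nothing.
It also fails if it takes over 64 s, if anything falls off the work surface, if the arm or the gripper's body presses on something with over 40 N, if the wrist force passes 120 N, or if a joint passes its speed limit or range.

### The arm

A 6-joint arm with a two-finger parallel gripper is mounted at the origin on a cart in front of the work surface, level with it; the furniture and walls round the work are solid. World frame = base frame: x ahead of the robot, y to its left, z up, the work surface at z = 0. Lengths are in mm, angles in rad, forces in N, time in s.
With the tool pointing down it reaches from about 250 to 725 mm from the base axis. Payload 4 kg.
Tool frame: the origin (TCP) lies midway between the tips of the shut fingers; the grasp point (between the pads) lies 19 mm behind it; x points along the fingers, z is the direction in which the jaws open and shut, and the axes are right-handed (so a half turn about x gives the same grasp; the last joint's range is limited). The gripper opens to 85 mm and grips with 20 to 120 N. Pads are 22 mm wide; open, the fingers measure 114 mm over their backs; the gripper's body (76 mm by 85 mm) begins 54 mm behind the grasp point. The pads swing forward as they close: fully open they stand 13 mm farther back than shut.
Start: joints at [-1.345, 0.241, 0.005, 1.335, 0, 1.571], TCP at [111.941, -487.307, 203.806] pointing down, gripper open.
Joint ranges: [-2.72, 2.72], [-1.05, 1.87], [-1.09, 1.28], [-1.99, 2.15], [-1.42, 1.44], [-3.14, 3.14]. Speed limits (rad/s): [2.79, 2.79, 3.14, 3.14, 3.14, 3.14].

### API

Orientations are given as a 3x3 rotation matrix whose columns are the frame's x, y, z axes.
In Python, from plant import arm, vision gives the robot as it stands. Calls block until the motion is done:
- arm.movep(position, orientation): joint-space move of the TCP to a pose.
- arm.line_to(position, v=150, attitude=None, max_force=None): straight line of the TCP; attitude=None keeps the orientation; v is the mean speed in mm/s. With max_force (N) it stops when the force on the tool has changed by that much, and returns True; else False.
- arm.set_joints(angles): joint-space move.
- arm.open_gripper() and arm.grasp(): open the fingers fully, or close them until they stop; the grip force is fixed at half the most.
- arm.hold(seconds).
- arm.solve_ik(position, orientation): joint angles nearest the present ones, or None.
- arm.read_state(): the state.
- vision.camera(name): name is "scene" or "top" or "wrist"; returns the picture (384x512x3 uint8, blue, green, red); there is no depth.
- vision.get_calibration(name): a dict with "fx", "fy", "cx", "cy" (pixels), "cam_to_world" (4x4, takes a point from camera to world coordinates); the wrist camera has in their place "T_tool_cam" (4x4, takes a point from camera to tool coordinates, whose origin is the TCP and whose axes are the tool frame's). Camera axes: x right, y down, z forward; pixel columns grow to the right and rows downward; lengths in mm; the calibration is good to about 2 mm. A picture is of the moment at which its call begins: read the wrist's pose just before it. get_calibration takes no time and is no camera call.
A pose or a line that the arm cannot do raises arm.Unreachable and nothing moves.
- arm.job_done(): hands the job in, once; it reports no verdict.
The state is a dict: "t": time; "joint_pos": joint angles; "joint_velocities": joint speeds; "tau": joint torques, N m; "tcp_pos": TCP position; "tcp_rot": TCP orientation; "contact_force": force on the tool from outside, world axes, zero at the start; "wrist_torque": the same for the moment, N m; "grip_width": finger opening in mm.
Only numpy, scipy, OpenCV 4.12 (cv2) and the standard library are available. Lean on these libraries where they do the work, as an engineer would, in place of code of your own. Each camera call takes 0.05 s, during which the arm holds its last target. There are 200 camera calls.

## Working session

There is one attempt and no reset: what is moved stays moved. The work goes in short steps, each a Python script; the robot and the scene stay as the last script left them, time stands still between calls to the robot, and variables do not carry over. Pictures are saved under pics/ and viewed, about 8 in all and at most 12, crops included, and the job is handed in when it is done.

```bash
ls; mkdir -p pics; python3 - <<'E'
from plant import arm, vision
import cv2
for n in("top","scene"):
    cv2.imwrite(f"pics/{n}0.png",vision.camera(n))
    print(n,vision.get_calibration(n))
print(vision.get_calibration("wrist"))
E
```

```text
pics
top {'fx': 401.26830084589136, 'fy': 401.26830084589136, 'cx': 247.24106444792176, 'cy': 190.27641368298504, 'cam_to_world': array([[-6.58855230e-02, -9.72926943e-01,  2.21522599e-01,
         2.44062477e+02],
       [-9.97802259e-01,  6.58090608e-02, -7.73426904e-03,
        -6.81324906e+01],
       [-7.05331549e-03, -2.21545326e-01, -9.75124566e-01,
         1.27454888e+03],
       [ 0.00000000e+00,  0.00000000e+00,  0.00000000e+00,
         1.00000000e+00]])}
scene {'fx': 410.0008881783374, 'fy': 410.0008881783374, 'cx': 262.1663872857663, 'cy': 184.04472139747494, 'cam_to_world': array([[-8.66503117e-01, -2.71009102e-01,  4.19197347e-01,
        -2.62133807e+01],
       [-4.99171574e-01,  4.69938218e-01, -7.28001244e-01,
         8.82652301e+02],
       [ 2.98109165e-04, -8.40066746e-01, -5.42482971e-01,
         7.46185431e+02],
       [ 0.00000000e+00,  0.00000000e+00,  0.00000000e+00,
         1.00000000e+00]])}
{'fx': 318.51022721424584, 'fy': 318.51022721424584, 'cx': 254.50517979073612, 'cy': 189.3281613193264, 'T_tool_cam': array([[-9.53179060e-04, -2.87449608e-01,  9.57795288e-01,
        -1.71422010e+02],
       [ 1.76186808e-03, -9.57794720e-01, -2.87447684e-01,
         7.31367770e+01],
       [ 9.99997994e-01,  1.41351983e-03,  1.41939816e-03,
        -7.99881347e-01],
       [ 0.00000000e+00,  0.00000000e+00,  0.00000000e+00,
         1.00000000e+00]])}
```

View pics/top0.png

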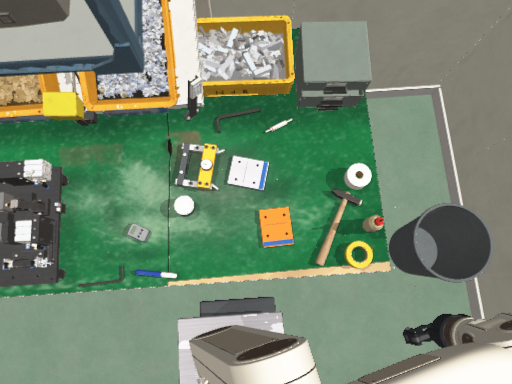

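View pics/scene0.png

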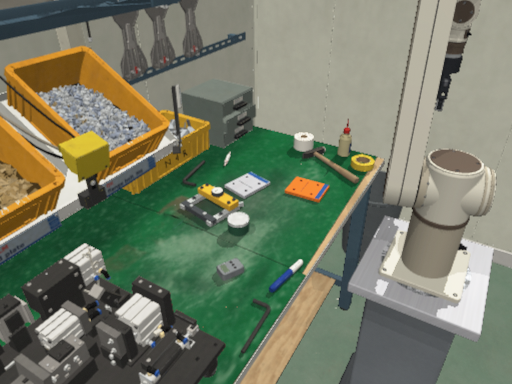

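The top view shows two plate-shaped things: the pale one with a blue band at (248,172) and an orange one with a blue band at (276,226). The pale one is the aluminium gauge plate. The gate's bridge is at (207,166), its open end faces right, and the tin is at (183,205). The roll is at (358,176) and the call unit at (138,232). Next I'll get rough positions and then look from the wrist.

```bash
cat > h.py <<'E'
from plant import arm, vision
import numpy as np, cv2
def ray(cal,T,px,z):
    px=np.atleast_2d(np.asarray(px,float))
    d=np.c_[(px[:,0]-cal['cx'])/cal['fx'],(px[:,1]-cal['cy'])/cal['fy'],np.ones(len(px))]@T[:3,:3].T
    o=T[:3,3]; return (o+d*((z-o[2])/d[:,2])[:,None])
def wrist(name):
    s=arm.read_state(); im=vision.camera("wrist"); c=vision.get_calibration("wrist")
    M=np.eye(4); M[:3,:3]=s['tcp_rot']; M[:3,3]=s['tcp_pos']
    T=M@c['T_tool_cam']; cv2.imwrite(f"pics/{name}.png",im); np.save(f"pics/{name}.npy",T); return im,c,T
def down(a):  # tool x down, tool z (jaw) at world angle a
    x=np.array([0,0,-1.]); z=np.array([np.cos(a),np.sin(a),0]); return np.c_[x,np.cross(z,x),z]
E
python3 - <<'E'
from h import *
c=vision.get_calibration("top")
for n,p,z in [("plate",(248,172),12),("band",(267,175),12),("bridge",(200,166),37),("tin",(183,205),42),("roll",(358,176),46),("call",(138,232),20),("orange",(276,226),12),("bin",(196,95),60)]:
    print(n,ray(c,c['cam_to_world'],p,z).round())
s=arm.read_state(); print(s['tcp_rot'].round(2),s['t'],s['grip_width'])
for a in (0,np.pi,np.pi/2,-np.pi/2):
  for p in ([440,-60,300],[480,-60,250],[480,-160,8],[480,-60,150]): print(a,p,arm.solve_ik(p,down(a)))
E
```

```text
plate [[592. -85.  12.]]
band [[ 577. -146.   12.]]
bridge [[615.  68.  37.]]
tin [[491. 126.  42.]]
roll [[ 546. -430.   46.]]
call [[418. 273.  20.]]
orange [[ 409. -161.   12.]]
bin [[852.  69.  60.]]
[[-0.    0.97  0.22]
 [ 0.    0.22 -0.97]
 [-1.    0.   -0.  ]] 0.1 85.40719079700668
0 [440, -60, 300] [-0.13552771  0.106816    0.0894741   1.55345443  0.          1.43526861]
0 [480, -60, 250] [-0.12435499  0.19288698  0.06379819  1.44170754  0.          1.44644133]
0 [480, -160, 8] [-0.32175055  0.42673192 -0.28426711  0.85979729  0.          1.24904577]
0 [480, -60, 150] [-0.12435499  0.23985081 -0.13941128  1.19153424  0.          1.44644133]
3.141592653589793 [440, -60, 300] [-0.13552771  0.106816    0.0894741   1.55345443  0.         -1.70632404]
3.141592653589793 [480, -60, 250] [-0.12435499  0.19288698  0.06379819  1.44170754  0.         -1.69515132]
3.141592653589793 [480, -160, 8] [-0.32175055  0.42673192 -0.28426711  0.85979729  0.         -1.89254688]
3.141592653589793 [480, -60, 150] [-0.12435499  0.23985081 -0.13941128  1.19153424  0.         -1.69515132]
1.5707963267
[... 161 characters left out ...]
6379819  1.44170754  0.         -0.12435499]
1.5707963267948966 [480, -160, 8] [-0.32175055  0.42673192 -0.28426711  0.85979729  0.         -0.32175055]
1.5707963267948966 [480, -60, 150] [-0.12435499  0.23985081 -0.13941128  1.19153424  0.         -0.12435499]
-1.5707963267948966 [440, -60, 300] [-0.13552771  0.106816    0.0894741   1.55345443  0.          3.00606494]
-1.5707963267948966 [480, -60, 250] [-0.12435499  0.19288698  0.06379819  1.44170754  0.          3.01723766]
-1.5707963267948966 [480, -160, 8] [-0.32175055  0.42673192 -0.28426711  0.85979729  0.          2.8198421 ]
-1.5707963267948966 [480, -60, 150] [-0.12435499  0.23985081 -0.13941128  1.19153424  0.          3.01723766]
```

```bash
python3 - <<'E'
from h import *
R=down(np.pi/2)
arm.movep([520,-20,250],R); arm.grasp()
im,c,T=wrist("w1"); print(arm.read_state()['t'], arm.read_state()['grip_width'])
cv2.imwrite("pics/w1b.png",cv2.resize(im,(800,600),interpolation=cv2.INTER_CUBIC))
E
```

```text
3.1417 -0.44232674387790755
```

View pics/w1b.png

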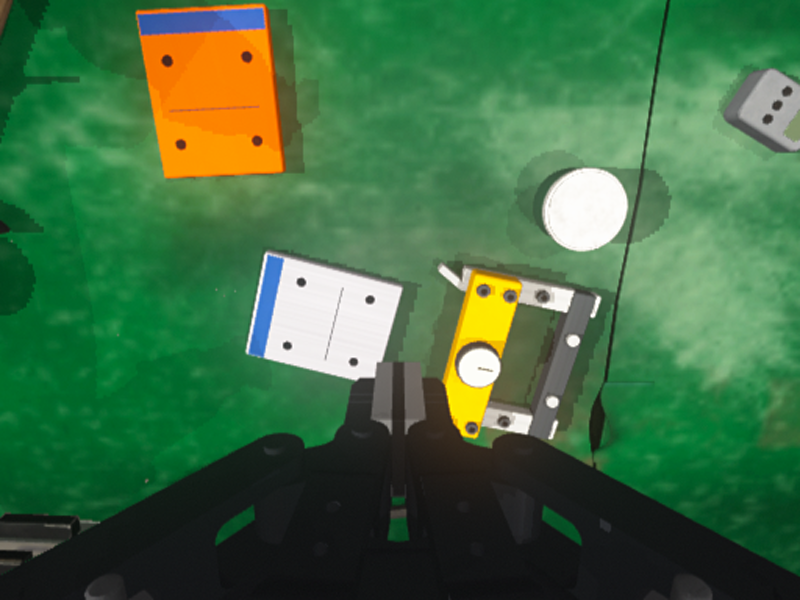

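Enlarged (800x600), the pale plate is at about (325,317), with its blue band left at (265,305) and its front edge facing the gate. The orange decoy is at (210,95). The bridge runs (490,275)–(465,430) and the stop bar (590,300)–(545,435). The fingers nearly cover a plate corner, so I'll shift in x and measure.

```bash
cat >> h.py <<'E'
def big(m):
    m=cv2.morphologyEx(m,cv2.MORPH_OPEN,np.ones((3,3),np.uint8))
    cs,_=cv2.findContours(m,cv2.RETR_EXTERNAL,cv2.CHAIN_APPROX_NONE); return max(cs,key=cv2.contourArea)
def measure(im,c,T,roi=None,gate=True):
    h=cv2.cvtColor(im,cv2.COLOR_BGR2HSV); out={}
    ye=cv2.inRange(h,(20,150,120),(34,255,255)); ob={'bridge':(ye,37)}
    wh=cv2.inRange(h,(0,0,165),(180,60,255)); bl=cv2.inRange(h,(100,110,80),(125,255,255))
    lim=np.zeros(wh.shape,np.uint8)
    if roi: lim[roi[1]:roi[3],roi[0]:roi[2]]=255
    else: lim[:]=255
    ob['band']=(bl&lim,12); ob['plate']=(cv2.morphologyEx((wh|bl)&lim,cv2.MORPH_CLOSE,np.ones((7,7),np.uint8)),12)
    for n,(m,z) in ob.items():
        k=big(m)[:,0]; P=ray(c,T,k,z)[:,:2].astype(np.float32)
        (cx,cy),(w,l),a=cv2.minAreaRect(P); b=cv2.boxPoints(((cx,cy),(w,l),a)); 
        e=b[1]-b[0] if np.hypot(*(b[1]-b[0]))>np.hypot(*(b[2]-b[1])) else b[2]-b[1]
        out[n]=dict(c=np.array([cx,cy]),size=sorted([w,l]),ang=np.degrees(np.arctan2(e[1],e[0]))%180, px=k.mean(0))
    for n in out: print(n,{k:np.round(v,1) for k,v in out[n].items()})
    return out
E
python3 - <<'E'
from h import *
R=down(np.pi/2)
arm.movep([575,-20,250],R)
im,c,T=wrist("w2"); print(arm.read_state()['t'])
print(measure(im,c,T,roi=(140,0,263,384)) and '')
cv2.imwrite("pics/w2b.png",cv2.resize(im[60:324,120:440],(800,660))[:600])
# tin lid
E
```

```text
3.525
bridge {'c': array([616.9,  44.7]), 'size': array([ 43. , 146.7]), 'ang': np.float32(168.1), 'px': array([305.7, 186.3])}
band {'c': array([ 579.6, -134.2]), 'size': array([13.4, 92.5]), 'ang': np.float32(165.2), 'px': array([166.3, 154.8])}
plate {'c': array([591.9, -85.6]), 'size': array([ 95.8, 119.6]), 'ang': np.float32(75.1), 'px': array([203.4, 163.5])}
```

View pics/w2b.png

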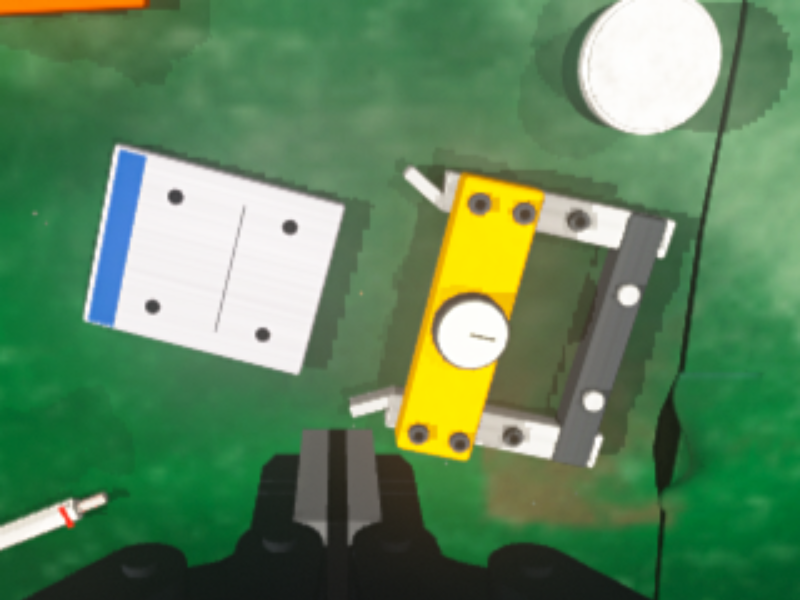

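The crop confirms the plate: white with a blue band, 119.6 x 95.8 mm, top at z=12. The orange decoy is at top left. I'll check the gate's line from the rails' inner edges (crop 537,232 → 612,250 and 485,408 → 562,425) and from the stop bar's front edge (630,212 → 556,455).

```bash
python3 - <<'E'
from h import *
c=vision.get_calibration("wrist");T=np.load("pics/w2.npy")
f=lambda pts,z:ray(c,T,np.array(pts)*[320/800,264/660]+[120,60],z)[:,:2]
u=np.array([np.cos(np.radians(78.1)),np.sin(np.radians(78.1))]);v=np.array([-u[1],u[0]])
g=np.array([616.9,44.7])
for n,p,z in [("railA",[(537,232),(612,250)],15),("railB",[(485,408),(562,425)],15),("stop",[(630,212),(556,455)],18),("dial",[(472,331)],51),
  ("mouthA",[(407,172),(445,208)],15),("mouthB",[(350,408),(390,393)],15),("bridgetop",[(461,174),(545,190),(470,459),(397,445)],37),("plate",[(117,146),(344,206),(299,374),(86,321)],12),("tin",[(652,63)],42)]:
    P=f(p,z); print(n,P.round(1).tolist(),'gate',np.c_[(P-g)@u,(P-g)@v].round(1).tolist())
print(np.degrees(np.arctan2(*(f([(630,212),(556,455)],18)[0]-f([(630,212),(556,455)],18)[1])[::-1])))
E
```

```text
railA [[574.4, 83.8], [583.7, 123.2]] gate [[29.5, 49.6], [70.0, 48.6]]
railB [[672.0, 62.4], [682.0, 105.5]] gate [[28.7, -50.2], [73.0, -51.1]]
stop [[563.6, 129.3], [698.7, 102.8]] gate [[71.8, 69.6], [73.7, -68.1]]
dial [[616.6, 46.7]] gate [[1.9, 0.7]]
mouthA [[544.1, 16.1], [562.2, 36.0]] gate [[-43.0, 65.3], [-19.8, 51.7]]
mouthB [[672.1, -11.7], [663.3, 10.1]] gate [[-43.8, -65.7], [-24.3, -52.5]]
bridgetop [[542.8, 40.0], [550.2, 80.5], [691.9, 51.7], [683.9, 12.8]] gate [[-19.9, 71.6], [21.3, 72.6], [22.3, -71.9], [-17.4, -72.1]]
plate [[531.8, -129.6], [561.7, -15.4], [653.4, -39.6], [623.5, -153.2]] gate [[-188.1, 47.3], [-70.2, 41.6], [-74.9, -53.1], [-192.3, -47.3]]
tin [[492.5, 123.2]] gate [[51.1, 137.9]]
168.89318041823267
```

```bash
cat >> h.py <<'E'
G=np.array([618.,46.5]); GY=np.radians(78.1)
def tool(gx,gy,dyaw,back=71.,z=5.):   # tool pose for plate at gate coords, dyaw relative to gate
    u=np.array([np.cos(GY),np.sin(GY)]);v=np.array([-u[1],u[0]]);t=GY+dyaw
    p=G+gx*u+gy*v-back*np.array([np.cos(t),np.sin(t)])
    return np.r_[p,z], down(t-np.pi/2)
def rep():
    s=arm.read_state(); print(s['t'],s['tcp_pos'].round(1),s['contact_force'].round(2))
E
python3 - <<'E'
from h import *
d=np.radians(-3.0)
p,R=tool(-134.6,-1.7,d,back=100,z=120); arm.movep(p,R)
p[2]=5; arm.line_to(p,v=100); rep()
for b in (76,72,70):
    arm.line_to(tool(-134.6,-1.7,d,b)[0],v=30); rep()
im,c,T=wrist("w3")
cv2.imwrite("pics/w3b.png",cv2.resize(im,(800,600)))
E
```

```text
6.2083 [ 566.9 -182.4    5.8] [-0.33  0.22  0.23]
7.1583 [ 572.3 -159.1    5. ] [-0.12 -0.03 -0.2 ]
7.4417 [ 573.4 -155.     5. ] [-0.34  0.57 -0.23]
7.6917 [ 573.9 -153.1    5. ] [ 0.05  0.4  -0.48]
```

View pics/w3b.png

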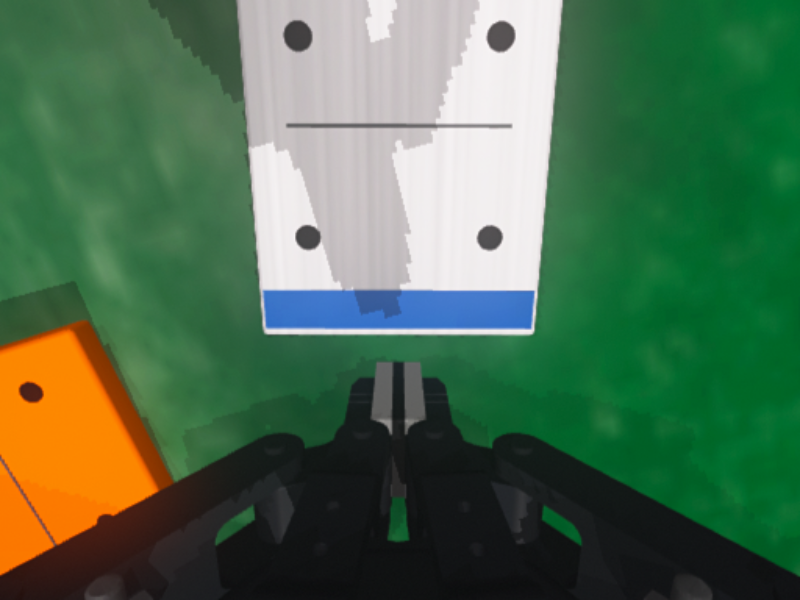

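The tip is centred on the trailing edge (column 398 vs 399) and parallel to it, with about 10 mm of gap left (rows 335–363). I'll measure that gap, then push the first leg while squaring up.

```bash
python3 - <<'E'
from h import *
c=vision.get_calibration("wrist");T=np.load("pics/w3.npy")
s=arm.read_state(); y=s['tcp_rot'][:,1]
k=.64
for px,z in [((399*k,334*k),0),((399*k,330*k),12),((398*k,363*k),5)]:
    P=ray(c,T,px,z)[0]; print(P.round(1),((P-s['tcp_pos'])@s['tcp_rot']).round(1))
E
```

```text
[ 575.7 -147.7    0. ] [5.  5.7 0.3]
[ 577.2 -141.8   12. ] [-7.  11.8  0.2]
[ 572.8 -157.     5. ] [-0.  -4.  -0.1]
```

```bash
cat >> h.py <<'E'
def edge(name):  # trailing top edge in tool frame (plate-only): band centre, offset, angle
    im,c,T=wrist(name); s=arm.read_state(); h=cv2.cvtColor(im,cv2.COLOR_BGR2HSV)
    k=big(cv2.inRange(h,(100,110,60),(125,255,255)))[:,0]; P=(ray(c,T,k,12)-s['tcp_pos'])@s['tcp_rot'][:,1:]
    (cx,cy),(w,l),a=cv2.minAreaRect(P.astype(np.float32)); a=(a+45)%90-45
    print(name,'band off y %.1f lat %.1f size %.1f %.1f ang %.2f'%(cx,cy,w,l,a), 'F',s['contact_force'].round(2)); return cx,cy,a
E
python3 - <<'E'
from h import *
d=np.radians(-3.0)
edge("e70")
for b in (66,62,60,58,56,54,52):
    arm.line_to(tool(-134.6,-1.7,d,b)[0],v=30); edge(f"e{b}")
rep()
E
```

```text
e70 band off y 19.8 lat -0.1 size 93.2 13.2 ang -0.09 F [-1.12  0.44 -1.02]
e66 band off y 15.7 lat -0.1 size 93.2 13.3 ang -0.10 F [-0.32 -0.8   0.54]
e62 band off y 11.6 lat -0.1 size 93.2 13.5 ang -0.10 F [0.16 0.43 0.07]
e60 band off y 9.5 lat -0.1 size 93.2 13.0 ang -0.09 F [ 0.25 -0.17  0.51]
e58 band off y 7.5 lat -0.1 size 93.2 13.7 ang -0.09 F [ 0.4  -0.55  0.48]
e56 band off y 5.4 lat -0.1 size 93.2 13.2 ang -0.09 F [0.46 0.87 0.53]
e54 band off y 3.6 lat -0.1 size 93.2 13.3 ang -0.09 F [-0.21 -0.32  0.63]
e52 band off y 1.3 lat -0.1 size 13.8 93.2 ang 0.29 F [-0.87 -0.19 -0.23]
9.9583 [ 578.5 -135.7    5. ] [-0.87 -0.19 -0.23]
```

```bash
python3 -c "
import cv2;im=cv2.imread('pics/e52.png');cv2.imwrite('pics/e52b.png',cv2.resize(im[130:330,156:356],(600,600),interpolation=cv2.INTER_CUBIC))"
```

```text
(no output)
```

View pics/e52b.png

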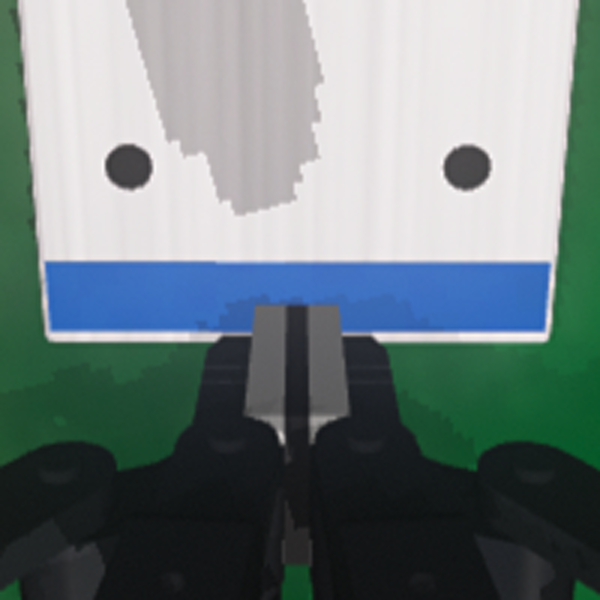

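The finger overlaps the band in the picture (crop 250–345, 305–340) with no contact force. So the real tips sit above the plate's top, higher than the nominal TCP. I'll back off the plate and feel for the bench.

```bash
python3 - <<'E'
from h import *
d=np.radians(-3.0)
arm.line_to(tool(-134.6,-1.7,d,52,z=10)[0],v=50)
arm.line_to(tool(-134.6,-1.7,d,85,z=10)[0],v=80); edge("f85")
p=tool(-134.6,-1.7,d,85,z=-14)[0]
print(arm.line_to(p,v=15,max_force=5)); rep(); print(arm.read_state()['grip_width'])
E
```

```text
f85 band off y 35.1 lat -0.1 size 93.2 13.4 ang -0.06 F [ 0.07 -0.41  0.93]
False
12.5667 [ 570.2 -167.7  -13.9] [ 0.04  0.51 -0.19]
-0.10033632408146456
```

```bash
python3 - <<'E'
from h import *
d=np.radians(-3.0)
print(arm.line_to(tool(-134.6,-1.7,d,85,z=-40)[0],v=12,max_force=4)); rep()
edge("g85")
E
```

```text
True
13.7667 [ 570.  -167.7  -27.4] [-0.14 -0.29  4.77]
g85 band off y 34.8 lat -0.2 size 13.8 93.5 ang 0.22 F [-0.8   0.13  5.05]
```

The bench is felt at nominal z = -27.4, so the real tips end about 27 mm short of the stated TCP. The picture agrees: the tip's ray at that height gives y of about +8, which fits a 22 mm pad. I'll allow for this by running with the tips about 7 mm above the bench (nominal z = -20.5), and make contact again.

```bash
sed -i 's/back=71.,z=5./back=71.,z=-20.5/' h.py; python3 - <<'E'
from h import *
d=np.radians(-3.0)
arm.line_to(tool(-134.6,-1.7,d,85)[0],v=40); rep()
for b in (76,72,70,68,66,64,62):
    arm.line_to(tool(-134.6,-1.7,d,b)[0],v=30); edge(f"k{b}")
rep()
E
```

```text
14.1667 [ 570.2 -167.7  -20.4] [-0.19  0.51  0.17]
k76 band off y 25.6 lat -0.1 size 93.5 13.7 ang -0.14 F [-0.32 -0.12 -0.46]
k72 band off y 21.7 lat -0.2 size 13.8 93.5 ang 0.26 F [-0.63 -0.1   0.27]
k70 band off y 21.0 lat -0.2 size 13.9 93.5 ang 0.33 F [-0.23 -1.25  1.2 ]
k68 band off y 20.9 lat -0.2 size 13.9 93.5 ang 0.43 F [-0.92 -2.67  0.63]
k66 band off y 21.0 lat -0.2 size 13.9 93.5 ang 0.40 F [ 0.29 -2.03 -0.38]
k64 band off y 21.0 lat -0.2 size 13.9 93.5 ang 0.37 F [-0.72 -1.94  0.31]
k62 band off y 21.0 lat -0.2 size 13.9 93.5 ang 0.37 F [-0.31 -2.01 -0.6 ]
16.5 [ 576.  -145.2  -20.5] [-0.31 -2.01 -0.6 ]
```

Contact at 71.3 mm back, about 2 N of sliding friction, and the plate follows rigidly. Now I'll square it up to the mouth and look from above.

```bash
python3 - <<'E'
from h import *
for gx,gy,a in [(-118,-1.5,-2),(-110,-.5,-1),(-103,0,0)]:
    p,R=tool(gx,gy,np.radians(a),71.3); arm.line_to(p,v=30,attitude=R)
edge("m1"); rep()
p,R=tool(-103,0,0,90); arm.line_to(p,v=80)
p[2]=60; arm.line_to(p,v=150)
arm.movep([575,-20,220],down(np.pi/2))
im,c,T=wrist("w4"); rep()
measure(im,c,T,roi=(120,0,275,300))
cv2.imwrite("pics/w4b.png",cv2.resize(im[60:300,120:440],(800,600)))
E
```

```text
m1 band off y 21.2 lat 0.3 size 13.9 93.4 ang 2.38 F [-0.19 -1.13 -1.02]
17.7417 [ 582.2 -123.5  -20.5] [-0.19 -1.13 -1.02]
20.2583 [574.5 -20.3 218.9] [ 0.33 -0.69 -0.47]
bridge {'c': array([616.9,  44.6]), 'size': array([ 43.1, 146.8]), 'ang': np.float32(168.0), 'px': array([309.3, 196.4])}
band {'c': array([ 587.5, -102.9]), 'size': array([13.3, 92.6]), 'ang': np.float32(165.8), 'px': array([186.4, 166.5])}
plate {'c': array([599.4, -54.1]), 'size': array([ 95.8, 119.8]), 'ang': np.float32(75.8), 'px': array([224.3, 176.2])}
```

View pics/w4b.png

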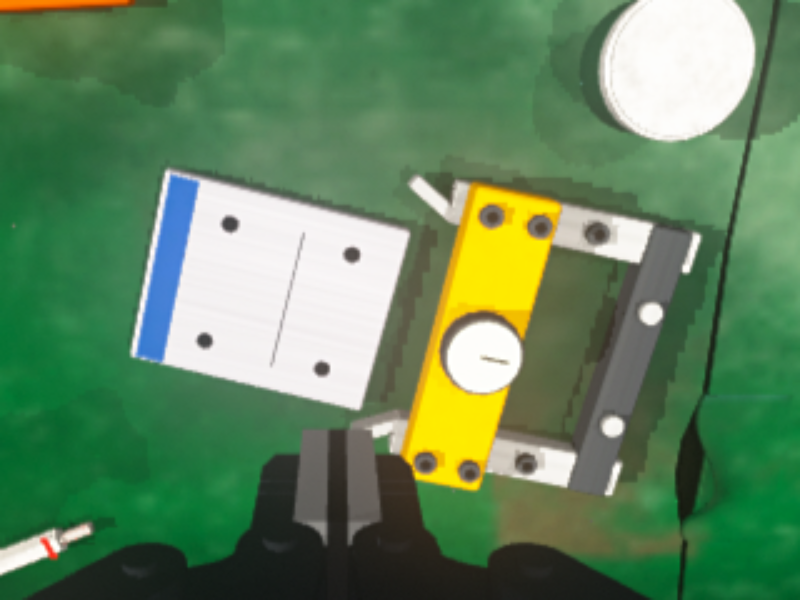

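The squaring only partly took: plate yaw is 75.8° against 78.0° for the gate, 2.5 mm off to the -y side, with its front at the mouth. A push on the -y side edge, 30 mm ahead of its centre, corrects both.

```bash
cat > side.py <<'E'
from h import *
import sys
gx,start,end=map(float,sys.argv[1:4])
u=np.array([np.cos(GY),np.sin(GY)]);v=np.array([-u[1],u[0]]); R=down(GY)
P=lambda lat,z=-20.5: np.r_[G+gx*u+lat*v,z]
arm.movep(P(start,40),R); arm.line_to(P(start),v=100)
arm.line_to(P(end),v=25); rep()
arm.line_to(P(start),v=60); arm.line_to(P(start,60),v=150)
arm.movep([575,-20,220],down(np.pi/2))
im,c,T=wrist("w5"); rep()
o=measure(im,c,T,roi=(120,0,275,300)); q=o['plate']['c']-G
print('gate frame',q@u,q@v,o['plate']['ang']-np.degrees(GY))
E
python3 side.py -72 -78 -59
```

```text
22.775 [661.  -36.1 -20.4] [ 1.03  0.29 -0.02]
24.7667 [574.6 -20.1 217.4] [ 0.84  0.39 -0.51]
bridge {'c': array([617. ,  44.6]), 'size': array([ 43.1, 146.8]), 'ang': np.float32(167.9), 'px': array([309.1, 196.4])}
band {'c': array([ 585.8, -103.6]), 'size': array([13.3, 92.8]), 'ang': np.float32(167.4), 'px': array([185.4, 165.3])}
plate {'c': array([596.1, -54.5]), 'size': array([ 95.8, 119.6]), 'ang': np.float32(77.4), 'px': array([223.9, 173.4])}
gate frame -103.33944661179981 0.5781545801457056 -0.6530700683593835
```

Nearly square now: lateral +0.6 mm, yaw -0.6°. Push it home with a force guard.

```bash
python3 - <<'E'
from h import *
p,R=tool(-103.3,0.6,0,95,z=60); arm.movep(p,R); p[2]=-20.5; arm.line_to(p,v=120)
arm.line_to(tool(-103.3,.6,0,73)[0],v=60)
for gx,gy in [(-70,.3),(-40,0),(-20,0),(0,0)]:
    st=arm.line_to(tool(gx,gy,0,71.3)[0],v=40,max_force=12); print(gx,st); rep(); edge(f"h{gx}")
    if st: break
E
```

```text
-70 False
28.5167 [588.7 -91.1 -20.5] [-0.4  -0.57 -0.84]
h-70 band off y 21.3 lat -1.0 size 93.5 13.4 ang -0.10 F [-0.47 -0.15 -0.61]
-40 False
29.4667 [595.2 -61.6 -20.5] [-0.33  0.17 -0.25]
h-40 band off y 21.4 lat -1.0 size 93.4 13.4 ang -0.10 F [-0.09  0.78  0.3 ]
-20 False
30.1667 [599.4 -41.9 -20.5] [-0.6  -0.17 -0.11]
h-20 band off y 21.4 lat -1.0 size 93.5 13.4 ang -0.11 F [ 0.32 -0.39 -0.54]
0 False
30.8667 [603.5 -22.4 -20.5] [ 1.48  0.98 -0.43]
h0 band off y 21.4 lat -1.0 size 93.4 13.4 ang -0.10 F [-0.47 -0.06 -0.55]
```

Sliding cleanly; now the last bit to the stop with a force limit.

```bash
python3 - <<'E'
from h import *
st=arm.line_to(tool(20,0,0,71.3)[0],v=15,max_force=10); print(st); rep(); edge("s1")
u=np.array([np.cos(GY),np.sin(GY)]); print('gx',(arm.read_state()['tcp_pos'][:2]-G)@u+71.3)
p=tool(10,0,0,110)[0]; arm.line_to(p,v=60); p[2]=80; arm.line_to(p,v=150)
arm.movep([575,-20,220],down(np.pi/2))
im,c,T=wrist("w6"); rep()
cv2.imwrite("pics/w6b.png",cv2.resize(im[60:300,120:440],(800,600)))
h=cv2.cvtColor(im,cv2.COLOR_BGR2HSV); P=ray(c,T,big(cv2.inRange(h,(100,110,60),(125,255,255)))[:,0],12)[:,:2]
r=cv2.minAreaRect(P.astype(np.float32)); q=np.array(r[0])-G; print(r,'gate',q@u,q@np.array([-u[1],u[0]]))
E
```

```text
True
31.7333 [604.6 -14.2 -20.9] [0.08 0.47 0.43]
s1 band off y 21.0 lat -0.5 size 93.5 13.4 ang -0.12 F [-0.23  0.43  0.  ]
gx 9.115160153771406
34.9417 [574.7 -20.  219.1] [0.03 0.05 0.18]
((608.7411499023438, 7.3488359451293945), (13.045815467834473, 92.03569793701172), 78.35142517089844) gate -40.21897944698138 0.9867341210027174
```

View pics/w6b.png

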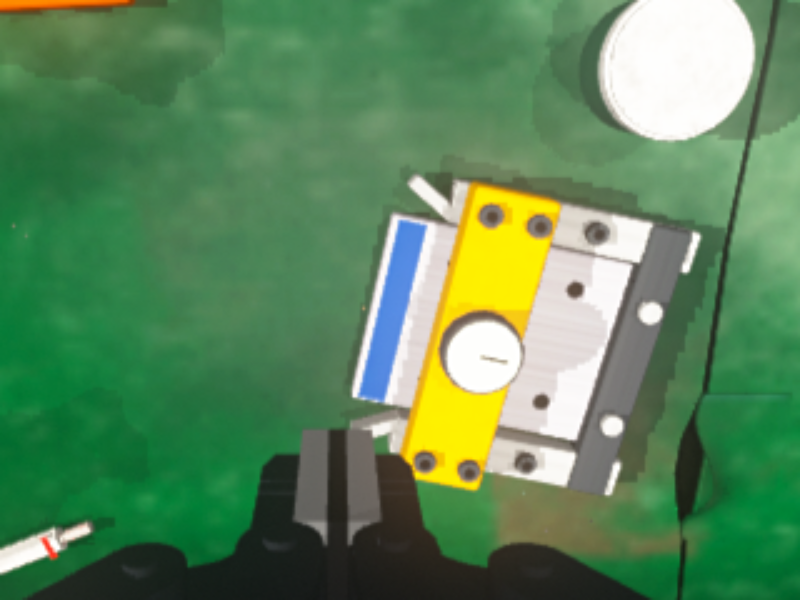

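The picture shows the plate under the bridge with its front edge at the stop bar (crop 635,262 → 575,440) and the band clear at (390,310). The band's position puts the plate at gate x of about 9.9 and y of about +1. One slow confirming press to be sure it's seated, then clear.

```bash
python3 - <<'E'
from h import *
u=np.array([np.cos(GY),np.sin(GY)]); v=np.array([-u[1],u[0]])
p,R=tool(10,0.5,0,100,z=60); arm.movep(p,R); p[2]=-20.5; arm.line_to(p,v=120)
arm.line_to(tool(10,.5,0,75)[0],v=50)
st=arm.line_to(tool(16,.5,0,71.3)[0],v=12,max_force=10); print(st,arm.read_state()['contact_force'],'gx',(arm.read_state()['tcp_pos'][:2]-G)@u+71.3)
p=tool(10,.5,0,110)[0]; arm.line_to(p,v=60); p[2]=80; arm.line_to(p,v=150)
arm.movep([575,-20,220],down(np.pi/2))
im,c,T=wrist("w7"); rep()
h=cv2.cvtColor(im,cv2.COLOR_BGR2HSV); P=ray(c,T,big(cv2.inRange(h,(100,110,60),(125,255,255)))[:,0],12)[:,:2]
r=cv2.minAreaRect(P.astype(np.float32)); q=np.array(r[0])-G; print(r[2],'gate',q@u,q@v)
# bystanders: change in top view
a=cv2.imread("pics/top0.png"); b=vision.camera("top"); cv2.imwrite("pics/top1.png",b)
for n,(x,y) in dict(tin=(183,205),roll=(358,176),call=(138,232),orange=(276,226)).items():
    print(n,cv2.absdiff(a,b)[y-22:y+22,x-22:x+22].mean().round(2))
E
```

```text
True [-1.04744698 -0.43426431  1.13401262] gx 9.172314577026064
41.7083 [574.7 -20.1 219.1] [ 0.76 -0.1  -0.17]
78.21863555908203 gate -40.18427211015404 0.9873115313805161
tin 70.76
roll 13.49
call 16.92
orange 25.23
```

The difference numbers are swamped by the arm in the top view, so I'll look once.

View pics/top1.png

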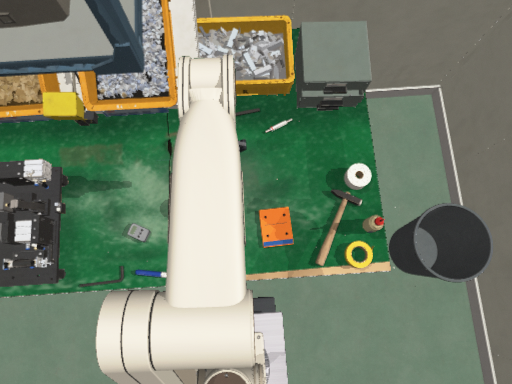

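The roll (358,176), call unit (138,232) and orange plate (276,226) haven't moved. The tin is hidden by the arm here, but it was in the same place in the wrist views. The arm is clear, so I'll hand it in.

```bash
python3 -c "
from h import *
arm.job_done(); rep()"
```

```text
the job is handed in; nothing more can be done
the job is handed in; nothing more can be done
```

The aluminium gauge plate is in the gate, pushed under the yellow bridge until its front edge met the stop bar, and the job is handed in. I pushed it only on its trailing edge, plus one nudge on its -y side edge, with the gripper shut.

**Last checks**
- **Position:** the band puts the plate's origin at gate x of about 9.9 mm (nominal 10) and y of about +1 mm. It is square to within about 0.3°.
- **Seating:** two force-limited presses (10 N) stopped at the same place, 9.1 and 9.2 mm by the arm's own reading. That is just under 1 mm short of the camera figure, within the 2 mm calibration.
- **Bystanders:** the call unit and label roll are unmoved in the final top view. The tin was hidden by the arm there, but it sat in the same place in the wrist views before and after the push into the gate. It was not checked after the second press.
- **Finish:** the arm ended clear at about 220 mm height, at 41.7 s on the clock.

**What disagreed or failed**
- **Fingertips:** they end about 27 mm short of the stated TCP. My first approach therefore passed over the plate without registering contact. I found this by feeling for the bench and lowered the pushing height to suit.
- **First squaring:** the squaring push from behind only partly turned the plate, leaving it 2.2° off and 2.5 mm to the -y side. The side nudge corrected that.
- **Picture differences:** the numeric before/after comparison of the top view was useless because the arm and its shadow covered it, so I checked that picture by eye.

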